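# Index the decoy on the carving turntable

### The job

The carver wants the roughed-out decoy turned one station on: pull the spring index pin of the carving turntable up, right out of its hole, swing the table anticlockwise seen from above, and let the pin drop fully home into the very next hole by its own spring, then let go. The stations are clamped wherever the carver wants them, so find the hole by feel: once clear of the old hole let the pin ride on the plate and swing on until it drops in. Never press the pin hard on to the plate or wrench it sideways in a hole, and leave the other things on the bench where they lie.

Things in the scene. Friction and masses are not known exactly. Their poses are not given: they have to be found in the camera images.
- stand: Cast base and steel index plate of the carving turntable, bolted to the bench. Origin on the bench at the table's vertical axis, z up. Plate: 310 mm diameter, top 32 mm above the bench. The index holes (9.5 mm) lie on a circle of 130 mm radius about the axis; the first hole lies towards this body's -y.
- table_axis (a point): Point on the turntable's vertical axis, 32 mm above the bench (height of the index plate's top). Above it turns a 144 mm aluminium face plate with a radial index arm that carries the plunger over the hole circle.
- first_hole (a point): Mouth of the bronze-bushed hole the pin sits in at the start, in the plate's top. The very next hole anticlockwise is in an adjustable station shoe, an arc-shaped steel plate clamped flush with the plate by two screws: 0.47 to 0.79 rad (27 to 45 deg) on, elsewhere each time, not measured. Between the two the pin rides on an unbroken level surface. 72 deg on is a further hole: too far.
- pin_knob (a point): Centre of the black pull knob of the index pin, an upright cylinder 26 mm in diameter, 30 mm high (point half-way up, 98 mm above the bench at the start), 130 mm from the table's axis. It turns with the table: its x axis is tangential (anticlockwise), its -y axis points radially outward, z up. 78 mm clear from its axis to the decoy's side.
- housing (a point): Centre of the plunger housing under the knob: a steel block 46 mm (tangential, its x axis) by 36 mm (radial) and 40 mm high, 42 to 82 mm above the bench, on the end of the index arm. It turns with the table; the pin slides in it. Anything rubbing on the knob hinders the pin from rising and dropping.
- handle (a point): The turning handle, made to swing the table by: an upright turned-wood peg 24 mm in diameter, from 54 to 126 mm above the bench (this point on its axis, 100 mm up), fixed on a second arm 150 mm from the table's axis and 60 deg anticlockwise of the knob. 68 mm clear from its axis to the decoy, which is nowhere higher than 140 mm.
- decoy (a point): Middle of the roughed-out decoy body of pale wood screwed on the face plate, 226 mm long (along the x axis, tail to -x, across the index arm), 104 mm wide, from 58 to 140 mm above the bench. It turns with the table.
- turntable (a joint): Angle of the table from its start, rad, positive anticlockwise seen from above; 0 with the pin in the first hole. It turns stiffly: about 3.5 N at the pin circle, up to 6 N with the pin riding on the plate, and stays where it is left.
- pin (a joint): How far the index pin (8 mm, slightly chamfered at its end) is drawn up, m: 0 fully home, 0.016 at its stop. A spring pulls it down with about 4.5 N when home, 10 N at the stop. It stands 9 mm deep in the first hole, so it is clear above 0.009 and reads 0.008 to 0.009 when it rides on the plate.
- mallet: Bystander: turned wooden carving mallet, 88 mm wide and 234 mm high, standing on its head; origin under its centre.
- head_blank: Bystander: sawn duck-head blank of pale wood, about 105 by 85 mm and 36 mm high, lying flat; origin under the cheek's centre.
- rasp: Bystander: flat steel rasp with a wooden handle, 310 mm long, 24 mm high, lying along its x axis; origin on the bench 5 mm from its middle.
- brush: Bystander: bench brush lying along its x axis; origin under its centre.

How it is judged:
By the outcome, as a careful person would: the job done as asked, in the order asked, and still so for the second after the job is handed in, with the robot touching nothing.
It also fails if it takes over 58 s, if anything falls off the work surface, if the arm or the gripper's body presses on something with over 40 N, if the wrist force passes 120 N, or if a joint passes its speed limit or range.

### The arm

A 6-joint arm with a two-finger parallel gripper is mounted at the origin on the work surface. World frame = base frame: x ahead of the robot, y to its left, z up, the work surface at z = 0. Lengths are in m, angles in rad, forces in N, time in s.
With the tool pointing down it reaches from about 0.25 to 0.725 m from the base axis. Payload 4 kg.
Tool frame: the origin (TCP) lies midway between the tips of the shut fingers; the grasp point (between the pads) lies 19 mm behind it; z points along the fingers, y is the line along which they close (so a half turn about z gives the same grasp; the last joint's range is limited). The gripper opens to 85 mm and grips with 20 to 120 N. Pads are 22 mm wide; open, the fingers measure 114 mm over their backs; the gripper's body (76 mm by 85 mm) begins 54 mm behind the grasp point. The pads swing forward as they close: fully open they stand 13 mm farther back than shut.
Start: joints at [1.1, 0.241, 0.005, 1.335, 0, 1.571], TCP at [0.227, 0.446, 0.231] pointing down, gripper open.
Joint ranges: [-2.72, 2.72], [-1.05, 1.87], [-1.09, 1.28], [-1.99, 2.15], [-1.42, 1.44], [-3.14, 3.14]. Speed limits (rad/s): [2.79, 2.79, 3.14, 3.14, 3.14, 3.14].

### API

Orientations are given as a rotation vector (axis times angle).
In Python, from station import robot, grip, sensors, capture, get_calibration gives the robot as it stands. Calls block until the motion is done:
- robot.move_to(position, orientation): joint-space move of the TCP to a pose.
- robot.servo_line(position, frame=None, velocity=0.15, force_limit=None): straight line of the TCP; frame=None keeps the orientation; velocity is the mean speed in m/s. With force_limit (N) it stops when the force on the tool has changed by that much, and returns True; else False.
- robot.goto_joints(angles): joint-space move.
- grip(opening, newtons=None): finger opening in m; newtons is the grip in N (None keeps the last); returns when the fingers have stopped.
- robot.hold(seconds).
- robot.inverse_kinematics(position, orientation): joint angles nearest the present ones, or None.
- sensors.observe(): the state.
- capture(name): name is "scene" or "top" or "wrist"; returns the picture (384x512x3 uint8, red, green, blue); there is no depth.
- get_calibration(name): a dict with "mtx" (3x3 intrinsics, pixels), "rvec" (rotation vector, rad) and "tvec" (3), from world to camera coordinates, as OpenCV has them; the wrist camera has in their place "hand_eye" (4x4, takes a point from camera to tool coordinates, whose origin is the TCP and whose axes are the flange's). Camera axes: x right, y down, z forward; pixel columns grow to the right and rows downward; lengths in m; the calibration is good to about 2 mm. A picture is of the moment at which its call begins: read the wrist's pose just before it. get_calibration takes no time and is no camera call.
A pose or a line that the arm cannot do raises robot.Unreachable and nothing moves.
- robot.job_done(): hands the job in; it is judged then, once.
The state is a dict: "t": time; "q": joint angles; "joint_vel": joint speeds; "effort": joint torques, N m; "position": TCP position; "orientation": TCP orientation; "wrist_force": force on the tool from outside, world axes, zero at the start; "torque": the same for the moment, N m; "gripper_width": finger opening in m; "grip_force": force on a finger pad.
Only numpy, scipy, OpenCV 4.12 (cv2) and the standard library are available. Lean on these libraries where they do the work, as an engineer would, in place of code of your own. Each camera call takes 0.05 s, during which the arm holds its last target. There are 200 camera calls.

## Working session

There is one attempt and no reset: what is moved stays moved. The work goes in short steps, each a Python script; the robot and the scene stay as the last script left them, time stands still between calls to the robot, and variables do not carry over. Pictures are saved under pics/ and viewed, at most 10 in all, crops included, and the job is handed in when it is done.

```bash
ls; mkdir -p pics; python3 - <<'E'
from station import *
import cv2,numpy as np
for n in("scene","top"):
    cv2.imwrite(f"pics/{n}0.png",capture(n)[...,::-1]); c=get_calibration(n); print(n,c)
print(get_calibration("wrist")); print(sensors.observe())
E
```

```text
pics
scene {'mtx': array([[437.60576655,   0.        , 249.62277102],
       [  0.        , 437.60576655, 189.65156961],
       [  0.        ,   0.        ,   1.        ]]), 'rvec': array([ 1.55992148,  1.87220136, -0.87022975]), 'tvec': array([ 0.08944952, -0.319191  ,  1.80553011])}
top {'mtx': array([[450.41357298,   0.        , 251.24291508],
       [  0.        , 450.41357298, 186.68008611],
       [  0.        ,   0.        ,   1.        ]]), 'rvec': array([ 2.12565094, -2.17206731,  0.12096442]), 'tvec': array([0.06189731, 0.59711163, 1.42769642])}
{'mtx': array([[292.64187406,   0.        , 253.73162256],
       [  0.        , 292.64187406, 190.32855416],
       [  0.        ,   0.        ,   1.        ]]), 'hand_eye': array([[-1.38107549e-03, -9.56444137e-01, -2.91912152e-01,
         7.36903227e-02],
       [ 9.99999024e-01, -1.38318776e-03, -1.99143188e-04,
        -5.00716912e-04],
       [-2.13299983e-04, -2.91912142e-01,  9.56445114e-01,
        -1.43152612e-01],
       [ 0.00000000e+00,  0.00000000e+00,  0.00000000e+00,
         1.00000000e+00]])}
{'t': 0.1, 'q': array([ 1.10002053e+00,  2.41355722e-01,  3.89046859e-03,  1.33521365e+00,
       -7.92757263e-06,  1.57081619e+00]), 'joint_vel': array([-0.00016261, -0.00250849,  0.00283326,  0.00059711,  0.00136356,
       -0.00106655]), 'effort': array([ 5.18736888e-04, -3.73138726e+01,  2.53009719e+01,  1.08864272e-02,
        4.82032112e-05, -7.24889929e-06]), 'position': array([0.22653885, 0.4451117 , 0.23050498]), 'orientation': array([-7.32612305e-01, -3.05453194e+00,  2.87812000e-03]), 'wrist_force': array([ 0.06053054,  0.73251587, -0.04476911]), 'torque': array([-0.00872149,  0.02527469,  0.04284815]), 'grip_force': 0.0, 'gripper_width': 0.08520217887524739}
```

View pics/top0.png

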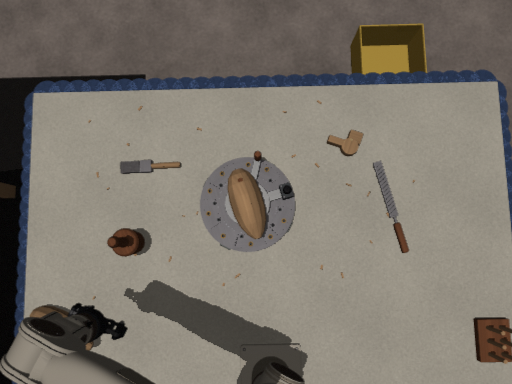

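View pics/scene0.png

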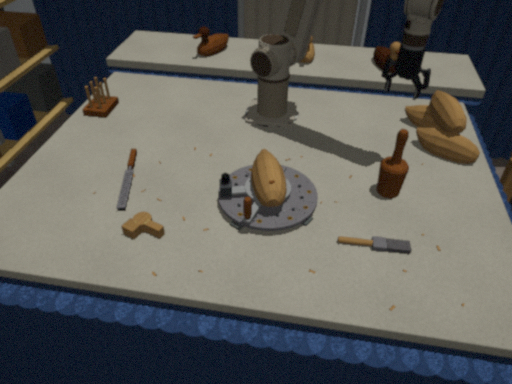

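Top view: table centre about (248,204), black knob (287,190), handle (258,155), decoy across the middle. The scene view agrees. Bystanders lie well clear of the table.

```bash
cat > h.py <<'E'
from station import *
import cv2,numpy as np
from scipy.spatial.transform import Rotation as R
def ray(name,uv,z,pose=None):
    c=get_calibration(name); d=cv2.undistortPoints(np.array([[uv]],float),c['mtx'],None)[0,0]
    d=np.array([*d,1])
    if pose is None:
        Rm=cv2.Rodrigues(c['rvec'])[0]; o=-Rm.T@c['tvec']; d=Rm.T@d
    else:
        T=c['hand_eye']; Rw=R.from_rotvec(pose['orientation']).as_matrix()
        o=Rw@T[:3,3]+pose['position']; d=Rw@T[:3,:3]@d
    return o+d*(z-o[2])/d[2]
def down(yaw):  # tool z down, tool y along world angle yaw
    y=np.array([np.cos(yaw),np.sin(yaw),0]); z=np.array([0,0,-1.]); x=np.cross(y,z)
    return R.from_matrix(np.c_[x,y,z]).as_rotvec()
E
python3 - <<'E'
from h import *
im=cv2.imread("pics/top0.png"); hsv=cv2.cvtColor(im,cv2.COLOR_BGR2HSV)
def blob(m,box):
    x0,y0,x1,y1=box; mm=np.zeros_like(m); mm[y0:y1,x0:x1]=m[y0:y1,x0:x1]
    n,l,s,c=cv2.connectedComponentsWithStats(mm); i=1+np.argmax(s[1:,4]); return c[i],s[i]
k=blob((hsv[...,2]<60).astype(np.uint8),(270,175,305,210)); print('knob',k)
h=blob(((hsv[...,1]>110)&(hsv[...,2]>30)).astype(np.uint8),(248,145,268,163)); print('handle',h)
# plate: grey, bluish against cream bench
b=(hsv[...,1]<45)&(im[...,0].astype(int)>=im[...,2]-2)
m=b.astype(np.uint8); p=blob(m,(190,145,305,262)); print('plate',p)
K=ray("top",k[0],.113);H=ray("top",h[0],.11)
pc=ray("top",(p[1][0]+p[1][2]/2,p[1][1]+p[1][3]/2),.032)
print(K,H,pc,np.linalg.norm(K-pc),np.linalg.norm((H-pc)[:2]))
print(np.degrees([np.arctan2(*(v-pc)[[1,0]]) for v in(K,H)]))
E
```

```text
knob (array([286.24836601, 191.15686275]), array([279, 183,  15,  17, 153], dtype=int32))
handle (array([257.18367347, 155.53061224]), array([254, 151,   7,  10,  49], dtype=int32))
plate (array([250.29132849, 210.87483981]), array([ 201,  159,   93,   92, 2341], dtype=int32))
[ 0.57243656 -0.0595305   0.113     ] [0.68674196 0.02747629 0.11      ] [0.53934067 0.06248227 0.032     ] 0.15014477020752023 0.15150101949617947
[-74.82372427 -13.35954379]
```

```bash
python3 - <<'E'
from h import *
print(R.from_rotvec(sensors.observe()['orientation']).as_matrix().round(2))
for a in(15,15-180):
  print(a,robot.inverse_kinematics([.572,-.06,.09],down(np.radians(a))))
for a in(77,100,125):
  th=np.radians(a-90)
  for s in(0,-180): print(a+s,robot.inverse_kinematics([.54+.15*np.cos(th),.0625+.15*np.sin(th),.085],down(np.radians(a+s))))
ok=None
for a in(15,-165):
  q=robot.inverse_kinematics([.57,-.02,.30],down(np.radians(a))); print(q)
  if q is not None and abs(q[5])<2 and ok is None: ok=a
robot.move_to([.57,-.02,.30],down(np.radians(ok)))
robot.hold(.2)
o=sensors.observe(); im=capture("wrist"); cv2.imwrite("pics/w1.png",im[...,::-1]); np.save("w1.npy",np.r_[o['position'],o['orientation']]); print(ok,o['t'],o['position'])
E
```

```text
[[-0.89  0.45 -0.  ]
 [ 0.45  0.89 -0.  ]
 [-0.   -0.   -1.  ]]
15 [-0.10451291  0.48260507 -0.02354665  1.06464461  0.          1.20448403]
-165 [-1.04512905e-01  4.82605071e-01 -2.35466499e-02  1.06464461e+00
 -4.44089210e-16 -1.93710862e+00]
77 [0.04188631 0.69801964 0.34253401 1.2153107  0.         0.26877911]
-103 [ 0.04188631  0.69801964  0.34253401  1.2153107   0.         -2.87281354]
100 [ 0.12805005  0.71171336  0.36804214  1.2271251   0.         -0.04648287]
-80 [ 1.28050055e-01  7.11713364e-01  3.68042141e-01  1.22712510e+00
 -4.44089210e-16  3.09510978e+00]
125 [ 0.2204385   0.68288292  0.31450521  1.20241862  0.         -0.39042674]
-55 [0.2204385  0.68288292 0.31450521 1.20241862 0.         2.75116591]
[-0.03507333  0.37110864  0.36211846  1.56180615  0.          1.27392361]
[-3.50733305e-02  3.71108641e-01  3.62118461e-01  1.56180615e+00
 -4.44089210e-16 -1.86766905e+00]
15 2.3917 [ 0.5699128  -0.01908027  0.29997737]
```

View pics/w1.png

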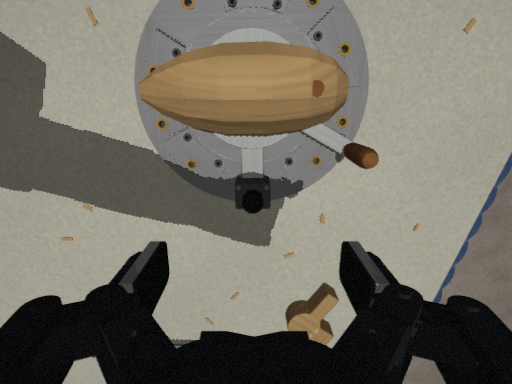

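The wrist view shows the knob top at about (252,201), the handle top at about (369,158), the decoy along the image's x axis, and an unobstructed approach.

```bash
python3 - <<'E'
from h import *
v=np.load("w1.npy"); P=dict(position=v[:3],orientation=v[3:])
im=cv2.imread("pics/w1.png"); hsv=cv2.cvtColor(im,cv2.COLOR_BGR2HSV)
g=im.max(2)[170:225,225:280]; m=(g<22).astype(np.uint8)
n,l,s,c=cv2.connectedComponentsWithStats(m); i=1+np.argmax(s[1:,4]); ku=c[i]+[225,170]; print('knob px',ku,s[i])
K=ray("wrist",ku,.113,P)
sub=hsv[140:172,340:385]; m=((sub[...,0]<14)&(sub[...,1]>150)&(sub[...,2]>50)).astype(np.uint8)
n,l,s,c=cv2.connectedComponentsWithStats(m); i=1+np.argmax(s[1:,4]); print('h',c[i]+[340,140],s[i])
H=ray("wrist",(369,158),.126,P)
# axis from K,H: triangle 130/150/141.1
print(K,H,np.linalg.norm((K-H)[:2]))
d=(H-K)[:2]; L=np.hypot(*d); a=.130*np.cos(np.arccos((.130**2+.1411**2-.150**2)/(2*.13*.1411))); b=np.sqrt(.13**2-a*a)
u=d/L; A=(K+H)[:2]/2-u*.1411/2+u*a+np.array([-u[1],u[0]])*b
print('axis',A,'phi K',np.arctan2(*(K[:2]-A)[::-1]),'phi H',np.arctan2(*(H[:2]-A)[::-1]))
# gold-bushing plate circle check: grey plate edges at row of widest extent
for r in (70,80,90):
  row=hsv[r]; print(r,[ (x,tuple(row[x])) for x in (130,134,138,142,362,366,370,374)])
print(ray("wrist",(136,80),.032,P),ray("wrist",(368,80),.032,P))
E
```

```text
knob px [252.16452442 200.78920308] [ 17  20  22  23 389]
h [366.60450161 156.20900322] [ 13   4  25  24 311]
[ 0.57867927 -0.05827195  0.113     ] [0.68853979 0.02711465 0.126     ] 0.1391409539722333
axis [0.54448301 0.06675701] phi K -1.3038188871537115 phi H -0.26853876416099176
70 [(130, (np.uint8(25), np.uint8(26), np.uint8(165))), (134, (np.uint8(24), np.uint8(17), np.uint8(150))), (138, (np.uint8(23), np.uint8(8), np.uint8(125))), (142, (np.uint8(0), np.uint8(2), np.uint8(122))), (362, (np.uint8(0), np.uint8(2), np.uint8(119))), (366, (np.uint8(15), np.uint8(4), np.uint8(123))), (370, (np.uint8(26), np.uint8(27), np.uint8(163))), (374, (np.uint8(26), np.uint8(25), np.uint8(163)))]
80 [(130, (np.uint8(26), np.uint8(25), np.uint8(166))), (134, (np.uint8(27), np.uint8(18), np.uint8(142))), (138, (np.uint8(15), np.uint8(4), np.uint8(123))), (142, (np.uint8(18), np.uint8(108), np.uint8(123))), (362, (np.uint8(60), np.uint8(2), np.uint8(122))), (366, (np.uint8(0), np.uint8(4), np.uint8(121))), (370, (np.uint8(25), np.uint8(26), np.uint8(164))), (374, (np.uint8(26), np.uint8(27), np.uint8(161)))]
90 [(130, (np.uint8(26), np.uint8(26), np.uint8(169))), (134, (np.uint8(26), np.uint8(22), np.uint8(159))), (138, (np.uint8(16), np.uint8(49), np.uint8(134))), (142, (np.uint8(17), np.uint8(120), np.uint8(147))), (362, (np.uint8(20), np.uint8(6), np.uint8(127))), (366, (np.uint8(10), np.uint8(6), np.uint8(121))), (370, (np.uint8(26), np.uint8(27), np.uint8(163))), (374, (np.uint8(26), np.uint8(25), np.uint8(163)))]
[0.3944337  0.03757575 0.032     ] [0.68963004 0.11674082 0.032     ]
```

```bash
cat >> h.py <<'E'
A=np.array([.5445,.0667]); PK=-1.3038; PH=PK+np.pi/3
def pol(r,ph,z): return np.array([A[0]+r*np.cos(ph),A[1]+r*np.sin(ph),z])
E
python3 - <<'E'
from h import *
ori=down(PK+np.pi/2); t=np.array([-np.sin(PK),np.cos(PK),0])
K=np.array([.5787,-.0583,0])
grip(.044,20); print('w',sensors.observe()['gripper_width'])
robot.move_to(K+[0,0,.15],ori)
print('down',robot.servo_line(K+[0,0,.087],velocity=.08,force_limit=5))
robot.hold(.2)
f0=sensors.observe(); print(f0['position'],f0['wrist_force'])
c=[]
for s in(1,-1):
    r=robot.servo_line(K+s*.013*t+[0,0,.087],velocity=.02,force_limit=3)
    o=sensors.observe(); c.append((o['position']-K)@t); print(s,r,c[-1],(o['wrist_force']-f0['wrist_force'])@t)
    robot.servo_line(K+[0,0,.087],velocity=.05)
K=K+t*np.mean(c); print('K',K)
robot.servo_line(K+[0,0,.087],velocity=.03)
robot.hold(.15);f0=sensors.observe()['wrist_force']
for w in(.034,.030,.0285,.027):
    grip(w,20); o=sensors.observe(); d=o['wrist_force']-f0; print(w,o['gripper_width'],d@t,d[2],o['grip_force'])
np.save("K.npy",K); print(sensors.observe()['t'])
E
```

```text
w 0.04370995353275076
down False
[ 0.57916849 -0.05833925  0.08765895] [-0.28338069  0.31839931  0.02730029]
1 True 0.009324632237282603 0.6912711953373881
-1 True -0.009675080266369462 0.9253478836222989
K [ 0.57853098 -0.05834623  0.        ]
0.034 0.033818167499385446 -0.5345842012459959 0.9044690926653864 0.0
0.03 0.029803574021349727 0.0022122019607260734 0.8257996262351605 0.0
0.0285 0.028363298903583963 0.17584924692321355 1.293083070251686 0.0
0.027 0.027100299100066377 0.37873525390298685 -1.3181192047825356 0.024141398607753217
7.75
```

```bash
python3 - <<'E'
from h import *
K=np.load("K.npy"); f0=sensors.observe()['wrist_force']
z0=sensors.observe()['position'][2]
grip(.02,40); o=sensors.observe(); print(o['gripper_width'],o['grip_force'],o['wrist_force']-f0)
for dz in(.004,.008,.0125):
    hit=robot.servo_line([K[0],K[1],.087+dz],velocity=.02,force_limit=None); robot.hold(.1)
    o=sensors.observe(); print(dz,o['position']-[*K[:2],z0],o['wrist_force']-f0,o['gripper_width'])
print(o['t'])
E
```

```text
0.024475297000004587 39.27298665046692 [-1.82509889 -0.97743869  3.62614617]
0.004 [-2.55526921e-04 -2.33750309e-05  3.32018208e-03] [ 0.79316643 -0.94480991 -4.44975731] 0.02464540751717152
0.008 [-2.42382802e-04 -1.48479640e-05  7.84571388e-03] [ 0.81726333 -1.32487211 -5.92474071] 0.025040297221158393
0.0125 [-2.21046864e-04 -4.37775648e-05  1.23633231e-02] [ 0.17649465 -2.62190138 -7.44034022] 0.024895421058542824
9.3417
```

```bash
python3 - <<'E'
from h import *
K=np.load("K.npy"); v=K[:2]-A; r=np.hypot(*v); p0=np.arctan2(v[1],v[0]); print(r,p0)
z=.087+.0125
for k in range(1,6):
    p=p0+.03*k; robot.servo_line(pol(r,p,z),frame=down(p+np.pi/2),velocity=.05)
    o=sensors.observe(); f=o['wrist_force']; print(k,f@[-np.sin(p),np.cos(p),0],f@[np.cos(p),np.sin(p),0],f[2])
    if np.hypot(*f[:2])>20: print('STOP');break
else:
    robot.servo_line(pol(r,p,.087+.0103),velocity=.02); robot.hold(.1); print(sensors.observe()['wrist_force'])
    grip(.044,20)
    robot.servo_line(pol(r,p,.17),velocity=.12)
    robot.move_to(pol(.16,p+.4,.28),down(p+np.pi/2+.2)); robot.hold(.15)
    o=sensors.observe(); im=capture("wrist"); cv2.imwrite("pics/w2.png",im[...,::-1]); np.save("w2.npy",np.r_[o['position'],o['orientation']])
print(sensors.observe()['t'])
E
```

```text
0.12959424224085422 -1.3050842476756983
1 -2.3252191845195767 1.0075474365202315 -9.323021389194357
2 -1.6821257322667948 1.3569781534046559 -8.08657452843482
3 -1.5738898136407613 0.9822998329334923 -9.267702339135607
4 -1.0673563908123194 0.9676188722671499 -9.00707630095822
5 -1.5183153222614545 0.6874511003507633 -9.220754384557106
[-1.97110823 -1.06696763 -8.92022425]
12.8083
```

View pics/w2.png

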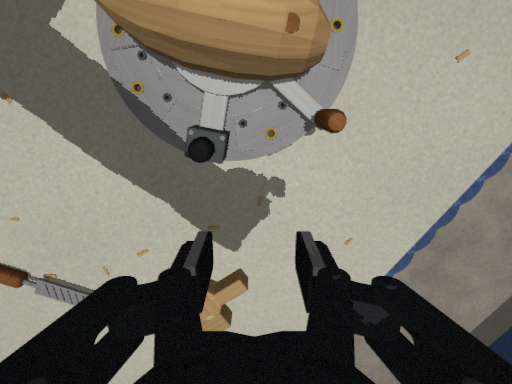

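The table has turned: knob top at about (201,149), handle top at about (332,121). The knob is off its old hole.

```bash
python3 - <<'E'
from h import *
v=np.load("w2.npy"); P=dict(position=v[:3],orientation=v[3:])
im=cv2.imread("pics/w2.png"); hsv=cv2.cvtColor(im,cv2.COLOR_BGR2HSV)
sub=hsv[105:137,310:352]; m=((sub[...,0]<14)&(sub[...,1]>150)&(sub[...,2]>50)).astype(np.uint8)
n,l,s,c=cv2.connectedComponentsWithStats(m); i=1+np.argmax(s[1:,4]); print('h',c[i]+[310,105],s[i])
for n,uv,z in(("K",(201,149),.122),("H",(333,121),.126)):
    X=ray("wrist",uv,z,P); d=X[:2]-A; print(n,X,np.hypot(*d),np.arctan2(d[1],d[0]))
print(robot.inverse_kinematics(pol(.15,PH+.15,.085),down(PH+.15+np.pi/2)))
E
```

```text
h [333.98373984 119.31707317] [ 10   4  26  23 369]
K [ 0.59939552 -0.05242428  0.122     ] 0.13116444387071652 -1.1389763502366164
H [0.69087048 0.04655529 0.126     ] 0.14775021469638908 -0.13676899813710294
[0.07301925 0.7160927  0.37622974 1.23093337 0.         0.1796217 ]
```

```bash
python3 - <<'E'
from h import *
ph=-.115; z=.087; q=np.pi/2
robot.move_to(pol(.15,ph,.19),down(ph+q))
print('down',robot.servo_line(pol(.15,ph,z),velocity=.1,force_limit=5)); robot.hold(.15)
f0=sensors.observe()['wrist_force'].copy()
for w in(.036,.031):
    grip(w,20); print(w,sensors.observe()['wrist_force']-f0)
log=[];F=0
while ph<-.115+.70:
    ph+=.02; hit=robot.servo_line(pol(.15,ph,z),frame=down(ph+q),velocity=.02,force_limit=5)
    o=sensors.observe(); d=o['wrist_force']-f0; F=d@[-np.sin(ph),np.cos(ph),0]
    xy=o['position'][:2]-A; log.append((round(np.arctan2(xy[1],xy[0]),3),round(F,1)))
    if hit or abs(F)>9: print('stop',hit);break
print(log); o=sensors.observe(); print(o['wrist_force']-f0,o['t'],o['position']); np.save("f0.npy",f0)
E
```

```text
down False
0.036 [ 0.29253145 -0.16534861  0.57550125]
0.031 [-0.75202628 -0.48558751  1.05148763]
stop True
[(np.float64(-0.094), np.float64(-1.4)), (np.float64(-0.089), np.float64(-0.2))]
[ 1.23020558 -0.31654972  0.68832306] 15.8333 [0.69320675 0.05336337 0.08618562]
```

```bash
cat > swing.py <<'E'
from h import *
z=.087; q=np.pi/2; f0=np.load("f0.npy")
def ang():
    o=sensors.observe(); xy=o['position'][:2]-A; return np.arctan2(xy[1],xy[0]),(o['wrist_force']-f0)
log=[];n=0;a0=ang()[0]
while a0<.62:
    ph=a0+.02; hit=robot.servo_line(pol(.15,ph,z),frame=down(ph+q),velocity=.02,force_limit=5.5)
    a,d=ang(); F=d@[-np.sin(a),np.cos(a),0]; log.append((round(float(a),3),round(float(F),1),int(hit)))
    n=n+1 if hit and a-a0<.008 else 0; a0=a
    if n>=2 or abs(F)>10: break
print(log,d,sensors.observe()['t'])
E
python3 swing.py
```

```text
[(-0.087, -1.7, 1), (-0.085, 0.5, 1)] [1.32167961 0.40945639 2.11682565] 16.2667
```

```bash
sed -i 's/force_limit=5.5/force_limit=9/; s/abs(F)>10/abs(F)>12/' swing.py; python3 swing.py
```

```text
[(-0.074, -5.7, 0), (-0.061, -5.3, 0), (-0.042, -4.0, 0), (-0.022, -4.3, 0), (-0.001, -3.4, 0), (0.02, -4.5, 0), (0.042, -3.7, 0), (0.064, -4.3, 0), (0.085, -3.1, 0), (0.106, -3.6, 0), (0.128, -3.7, 0), (0.151, -2.8, 0), (0.171, -3.0, 0), (0.191, -4.5, 0), (0.212, -4.1, 0), (0.233, -3.5, 0), (0.254, -4.1, 0), (0.275, -4.5, 0), (0.297, -2.2, 0), (0.316, -4.5, 0), (0.338, -3.4, 0), (0.359, -3.1, 0), (0.38, -3.4, 0), (0.403, -3.2, 0), (0.424, -4.0, 0), (0.445, -3.9, 0), (0.468, -3.5, 0), (0.491, -2.5, 0), (0.517, -1.3, 0), (0.533, -5.3, 0), (0.535, -9.9, 0), (0.535, -10.2, 0), (0.535, -11.7, 0), (0.535, -9.8, 0), (0.535, -10.8, 0), (0.535, -10.4, 0), (0.535, -11.2, 0), (0.535, -11.6, 0), (0.535, -10.6, 0), (0.535, -10.3, 0), (0.535, -10.7, 0), (0.535, -10.9, 0), (0.535, -10.5, 0), (0.535, -10.6, 0), (0.535, -11.0, 0), (0.535, -11.1, 0), (0.535, -11.4, 0), (0.535, -10.3, 0), (0.535, -10.3, 0), (0.535, -10.1, 0), (0.535, -10.8, 0), (0.535, -11.0, 0), (0.535, -10.3, 0), (0.535, -11.0, 0), (0.535, -10.1, 0), (0.535, -10.1, 0), (0.535, -10.5, 0), (0.535, -9.7, 0), (0.535, -9.5, 0), (0.535, -10.9, 0), (0.535, -10.2, 0), (0.535, -10.6, 0), (0.535, -11.3, 0), (0.535, -11.7, 0), (0.535, -10.9, 0), (0.535, -10.5, 0), (0.535, -9.3, 0), (0.535, -11.2, 0), (0.535, -11.0, 0), (0.535, -9.9, 0), (0.535, -12.0, 0)] [  6.10439385 -10.38484595  -2.66310278] 35.825
```

```bash
python3 - <<'E'
from h import *
a=.535-.02
robot.servo_line(pol(.15,a,.087),velocity=.03); print(sensors.observe()['wrist_force']-np.load("f0.npy"))
grip(.046,20); robot.hold(.1)
robot.servo_line(pol(.15,a,.19),velocity=.15)
robot.move_to(pol(.16,-.2,.28),down(-.2+np.pi/2)); robot.hold(.15)
o=sensors.observe(); im=capture("wrist"); cv2.imwrite("pics/w3.png",im[...,::-1]); np.save("w3.npy",np.r_[o['position'],o['orientation']])
cv2.imwrite("pics/s3.png",cv2.resize(capture("scene")[140:250,190:340,::-1],None,fx=5,fy=5,interpolation=cv2.INTER_CUBIC))
print(sensors.observe()['t'])
E
```

```text
[ 1.03393812 -0.77265132  1.02015867]
38.2833
```

View pics/w3.png

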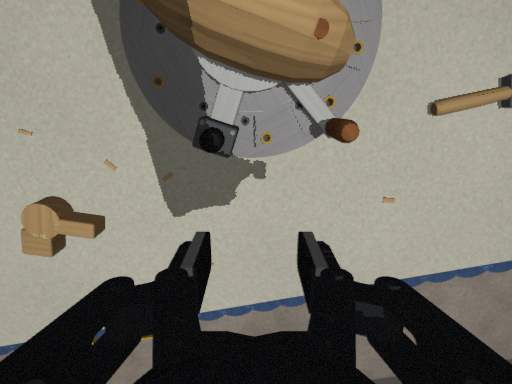

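View pics/s3.png

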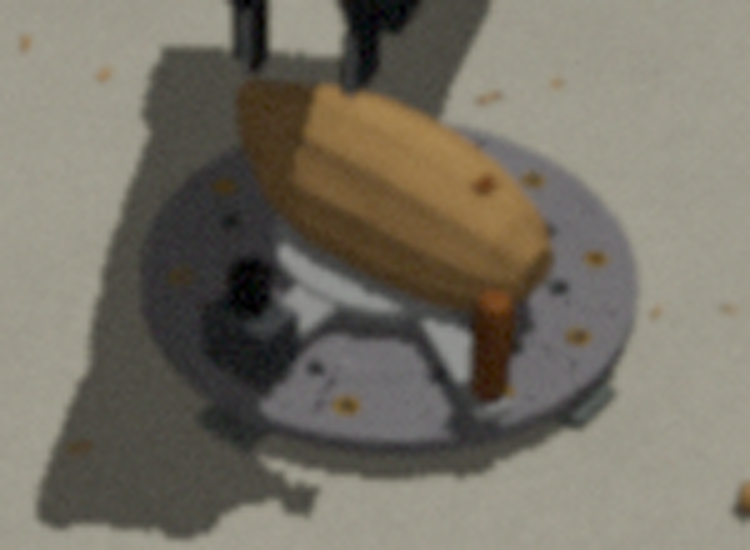

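The wrist view shows the knob top at about (211,139), with the housing around it at about (216,136) and the handle at (342,130). Next I check the angle and the knob's height, using the home (w1) and riding (w2) views for reference.

```bash
python3 - <<'E'
from h import *
rows=[]
for n,box in(("w1",(225,165,285,225)),("w2",(180,115,240,172)),("w3",(185,110,245,165))):
    v=np.load(n+".npy"); P=dict(position=v[:3],orientation=v[3:]); im=cv2.imread(f"pics/{n}.png")
    x0,y0,x1,y1=box; g=im[y0:y1,x0:x1].max(2); m=(g<22).astype(np.uint8)
    N,l,s,c=cv2.connectedComponentsWithStats(m); i=1+np.argmax(s[1:,4])
    cn=max(cv2.findContours((l==i).astype(np.uint8),0,2)[0],key=cv2.contourArea); ctr,r=cv2.minEnclosingCircle(cn)
    uv=np.array(ctr)+[x0,y0]
    print(n,'knob',uv,r,s[i])
    for z in(.113,.1215):
        X=ray("wrist",uv,z,P)[:2]-A; print('  z',z,'r',np.hypot(*X).round(4),'turn',(np.arctan2(X[1],X[0])-PK).round(4))
    rows.append(cv2.resize(im[y0-10:y1+10,x0-10:x1+10],(260,260),interpolation=cv2.INTER_CUBIC))
cv2.imwrite("pics/cmp.png",np.clip(np.hstack(rows)*2.5,0,255).astype(np.uint8))
E
```

```text
w1 knob [252.26259041 200.83813095] 11.388984680175781 [ 17  25  22  23 389]
  z 0.113 r 0.1294 turn -0.0064
  z 0.1215 r 0.1265 turn -0.006
w2 knob [202.16246033 148.35488892] 11.985934257507324 [ 12  22  22  24 135]
  z 0.113 r 0.1318 turn 0.1579
  z 0.1215 r 0.1302 turn 0.1676
w3 knob [211.38709641 139.35483932] 12.912396430969238 [ 14  17  25  26 391]
  z 0.113 r 0.1301 turn 0.7613
  z 0.1215 r 0.1287 turn 0.7676
```

View pics/cmp.png

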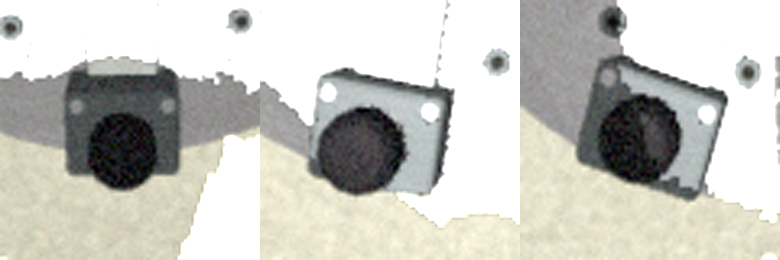

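```bash
python3 - <<'E'
from h import *
D=dict(w1=((238.4,187.6),(266.7,187.3),(252.26,200.84)),w2=((190.9,132.2),(222.3,138.2),(202.16,148.35)),w3=((202.4,121.9),(232.5,132.9),(211.39,139.35)))
ref=None
for n,(a,b,k) in D.items():
    v=np.load(n+".npy"); P=dict(position=v[:3],orientation=v[3:])
    a,b=ray("wrist",a,.082,P)[:2],ray("wrist",b,.082,P)[:2]; t=(b-a)/np.hypot(*(b-a)); r=np.array([t[1],-t[0]]); M=(a+b)/2
    loc=lambda z:np.array([(ray("wrist",k,z,P)[:2]-M)@t,(ray("wrist",k,z,P)[:2]-M)@r])
    if ref is None: ref=loc(.113)
    zs=np.arange(.1,.135,.0005); e=[np.hypot(*(loc(z)-ref)) for z in zs]; print(n,np.hypot(*(a-b)) if 0 else '',ref,zs[np.argmin(e)],min(e))
E
```

```text
w1  [-0.00031111  0.00751568] 0.11300000000000002 0.0
w2  [-0.00031111  0.00751568] 0.11700000000000002 0.003220305818461371
w3  [-0.00031111  0.00751568] 0.12300000000000003 0.0019954514230627217
```

Height from these views is not conclusive, so I'll take one oblique look at the gap between knob and housing.

```bash
python3 - <<'E'
from h import *
Kp=pol(.13,PK+.763,.098); best=None
for t in (55,45,35):
  for yaw in (90,60,120,40):
    for d in(.10,.14):
      h=np.array([np.cos(np.radians(yaw)),np.sin(np.radians(yaw)),0]); T=np.radians(t)
      z=h*np.sin(T)-[0,0,np.cos(T)]; y=np.cross([0,0,1],h)*-1; x=np.cross(y,z)
      p=Kp-z*d+[0,0,.05]; o=R.from_matrix(np.c_[x,y,z]).as_rotvec()
      q=robot.inverse_kinematics(p,o)
      if q is not None and best is None and abs(q[5])<3: best=(p,o,t,yaw,d,q)
print(best)
if best:
    try: robot.move_to(best[0],best[1])
    except Exception as e: print(e)
    robot.hold(.15); im=capture("wrist"); cv2.imwrite("pics/w4.png",im[...,::-1])
    print(sensors.observe()['t'],sensors.observe()['position'])
E
```

```text
(array([ 0.65594862, -0.08214206,  0.20535764]), array([-1.64327569, -1.64327569, -0.85543518]), 55, 90, 0.1, array([-0.46703285,  0.95533488,  0.77899157,  1.96589706,  0.82041301,
        0.84964135]))
39.2833 [ 0.65671182 -0.07947325  0.20719365]
```

View pics/w4.png

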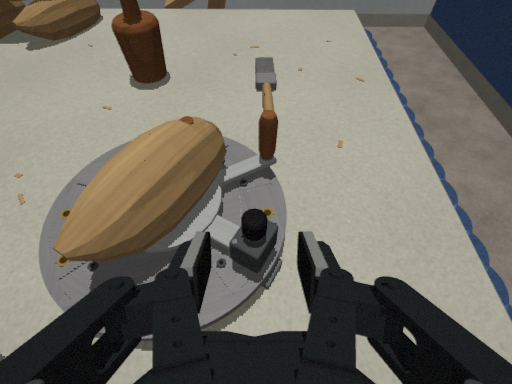

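The oblique view shows the knob at (254,223) on the housing at (254,245). I'll zoom in on the gap.

```bash
python3 - <<'E'
import cv2,numpy as np
im=cv2.imread("pics/w4.png")[195:285,215:295]; im=np.clip(im*3.,0,255).astype(np.uint8)
cv2.imwrite("pics/w4c.png",cv2.resize(im,None,fx=6,fy=6,interpolation=cv2.INTER_NEAREST))
E
```

```text
(no output)
```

View pics/w4c.png

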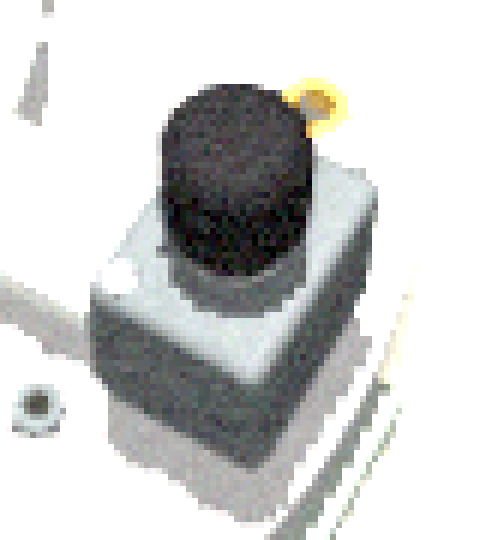

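```bash
python3 - <<'E'
from h import *
o=sensors.observe(); c=get_calibration("wrist"); Rw=R.from_rotvec(o['orientation']).as_matrix(); T=np.eye(4);T[:3,:3]=Rw;T[:3,3]=o['position']
Ti=np.linalg.inv(T@c['hand_eye'])
def pr(X): 
    X=np.atleast_2d(X); return ((cv2.projectPoints(X,cv2.Rodrigues(Ti[:3,:3])[0],Ti[:3,3],c['mtx'],None)[0][:,0]-[215,195])*6).round(0)
ph=PK+.763; r=np.array([np.cos(ph),np.sin(ph),0]); t=np.array([-r[1],r[0],0]); C=pol(.13,ph,0)
for s in((1,1),(1,-1),(-1,1),(-1,-1)):
    b=C+s[0]*.018*r+s[1]*.023*t; print('corner r,t',s,pr([b+[0,0,.082],b+[0,0,.042]]).tolist())
th=np.linspace(0,6.28,60)
for z in(.113,.1215):
    out=[]
    for zz in(z,z-.03):
        p=pr([C+.013*np.array([np.cos(a),np.sin(a),0])+[0,0,zz] for a in th]); out.append((p.min(0),p.max(0)))
    print(z,out)
E
```

```text
corner r,t (1, 1) [[377.0, 172.0], [363.0, 279.0]]
corner r,t (1, -1) [[244.0, 378.0], [242.0, 473.0]]
corner r,t (-1, 1) [[205.0, 85.0], [207.0, 197.0]]
corner r,t (-1, -1) [[64.0, 276.0], [79.0, 377.0]]
0.113 [(array([143.,  60.]), array([305., 196.])), (array([149., 156.]), array([298., 287.]))]
0.1215 [(array([141.,  29.]), array([307., 167.])), (array([147., 130.]), array([300., 263.]))]
```

Scaled to the housing corners, the knob should span rows 69–296 if home and 38–272 if riding. I measure 85–277, and its centre row of 181 matches home (182) rather than riding (155). The pin is seated and the gripper is clear.

```bash
python3 -c "
from station import *
print(sensors.observe()['wrist_force'],robot.job_done())"
```

```text
the job is handed in; nothing more can be done
[ 0.24082768 -0.38523155  0.63060966] None
```

The decoy is turned one station on (about 0.76 rad anticlockwise): the index pin dropped into the next hole on its own spring, measures fully home in the last camera view, and the robot is clear; I handed the job in at about 39 s, after the swing leaned on the seated pin at 10–12 N for roughly 14 s because my stop condition did not trigger.

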